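Shut and latch the milk carrier

TASK

Close the milk carrier for transport: push its yellow front door shut, then hook the wire loop of the draw latch over the keeper on top of the door, and swing the red lever back and down over centre until it snaps down flat along the roof. Leave the bottles and other things around and on the carrier where they are.

Things in the scene. Friction and masses are not known exactly. Their poses are not given: they have to be found in the camera images.
- carrier: White transport carrier, clear side windows, yellow drop-front door; fixed. 260 mm wide (y), 160 high (z); roof from x = -75 to +105 mm, shut door from -115 to -75. Origin on the table under the lever's pivot; x points from the door to the back, z up. The draw latch lies along x in the middle of the top (y = 0); the rest of the top is flat, with a logger on the roof's -y side.
- door (a joint): Angle of the front door in rad: 0 = shut, grows as its top leans outwards (to -x of the carrier), at most 0.6. It turns about the carrier's y axis through x = -75, z = 4 mm. The hinge is stiff, so the door stays where it is left; about 2 N at its top edge moves it.
- door_top (a point): Middle of the outer top edge of the door, 160 mm above the table when shut. The door is 260 mm wide.
- keeper_seat (a point): Where the hooked bar's centre sits, 23 mm above the door's top; axes as the carrier's when shut. The steel keeper round it is 20 mm wide (y): block 24 mm wide from 5 mm below it down to the door, upright fin 4 to 10 mm to its +x, lip overhead (8 to 13 mm up) reaching 5 mm to its -x. So the bar must come down at least 10 mm to its -x, then be drawn to +x under the lip.
- lever_pivot (a point): Axis of the lever (parallel to the carrier's y), 24 mm above the roof; it is 90 mm to +x of the keeper seat when the door is shut.
- lever (a joint): Angle of the red lever in rad: 0 = leaning 50 degrees above level towards the door, 0.70 = upright, 2.27 = down flat on its rubber rest, pointing away from the door (end stop). Light friction, stays where it is left. With the loop hooked it needs 2 to 5 N at its tip from about 0.9 on, springs back before the centre (1.95) and snaps shut by itself well beyond it.
- lever_tip (a point): End of the red lever, 95 mm from its axis. The outer 60 mm is a red paddle 36 mm wide and 7 mm thick.
- bail_turn (a joint): Angle in rad between the lever and the wire loop that is hinged on it: 0 = the loop points along the lever; grows as the loop folds down to the door. Light friction: it stays where it is left, and rises with the lever unless its bar is under the keeper's lip. The hinge lies 25 mm from the lever's axis, 18 degrees ahead of the lever (at lever angle 0, 68 degrees above level towards the door).
- bail_bar (a point): Middle of the wire loop's front bar (along the carrier's y), 104 mm from the loop's hinge. The loop's arms lie at y = -17 and +17 mm; outside them the bar goes on to y = -52 and +52 mm as two round black grip sleeves, 10 mm thick. Pulling the loop draws the lever along; the loop is springy along its length (3.5 N per mm, 20 mm at most).
- bottle_a: Milk bottle with yellow cap, 52 mm wide, 120 mm high, standing on the table beside the carrier; origin under its centre.
- bottle_b: Another such bottle beside the carrier, on the other side.
- bottle_c: Another such bottle, farther to the left.
- bottle_d: Another such bottle, farther to the right.
- logger: White data logger, 70 x 45 x 18 mm, lying loose on the carrier's roof; origin under its centre.
- marker: Marker pen, 130 mm long, 16 mm thick, on the table to the right.

How it is judged (in metres and radians):
On the way, in this order (a step that is already met when the one before it is completed fails the run):
1. the door is pushed shut (within 0.06 rad) with the lever still up (value of joint door below 0.06 rad and value of joint lever below 1.8 rad), for 0.2 s.
2. the loop's bar lies behind the keeper (within 22 mm to the door's outer side of the seat, at its height from -8 to +6 mm), the lever still up (x of bail_bar in the frame of keeper_seat between -0.022 and 0.005 m and z of bail_bar in the frame of keeper_seat between -0.008 and 0.006 m and value of joint lever below 1.8 rad), for 0.2 s.
At the end, for the whole second after the job is handed in: The lever lies flat (beyond 2.2 rad), the loop's bar is drawn tight in the keeper (within 5 mm of its seat lengthwise and -8 to +6 mm in height), and the door is shut within 0.02 rad (value of joint lever above 2.2 rad and value of joint door below 0.02 rad and x of bail_bar in the frame of keeper_seat between -0.005 and 0.005 m and z of bail_bar in the frame of keeper_seat between -0.008 and 0.006 m); the robot touches nothing.
It fails at once if a bottle, the logger or the marker is moved by more than 30 mm, or a bottle is tipped (distance of any of bottle_a, bottle_b, bottle_c, bottle_d, logger, marker from where it was at the start of the episode above 0.03 m or angle between any of bottle_a, bottle_b, bottle_c, bottle_d's own z axis and vertical above 0.5 rad).
It also fails if it takes over 62 s, if anything falls off the work surface, if the arm or the gripper's body presses on something with over 40 N, if the wrist force passes 120 N, or if a joint passes its speed limit or range.

ROBOT

A 6-joint arm with a two-finger parallel gripper is mounted at the origin on the work surface. World frame = base frame: x ahead of the robot, y to its left, z up, the work surface at z = 0. Lengths are in m, angles in degrees, forces in N, time in s.
With the tool pointing down it reaches from about 0.325 to 0.85 m from the base axis. Payload 15.5 kg.
Tool frame: the origin (TCP) lies midway between the tips of the shut fingers; the grasp point (between the pads) lies 19 mm behind it; y points along the fingers, x is the direction in which the jaws open and shut, and the axes are right-handed (so a half turn about y gives the same grasp; the last joint's range is limited). The gripper opens to 91 mm and grips with 3 to 60 N. Pads are 32 mm wide; open, the fingers measure 118 mm over their backs; the gripper's body (76 mm by 178 mm) begins 60 mm behind the grasp point.
Start: joints at [-77.435, 28.281, 77.091, -0, 74.628, -5.472], TCP at [0.194, -0.594, 0.189] pointing down, gripper open.
Joint ranges: [-166.48, 166.48], [-47.26, 123.95], [12.59, 153.08], [-70.14, 250.14], [6.76, 159.57], [-176.63, 176.63]. Speed limits (degrees/s): [108.29, 108.29, 147.25, 172.46, 172.46, 172.46].

INTERFACE

Orientations are given as a 3x3 rotation matrix whose columns are the frame's x, y, z axes.
In Python, from bench import ctrl gives the robot as it stands. The module is installed in compiled form; this text tells all that it offers. Calls block until the motion is done:
- ctrl.goto(position, orientation): joint-space move of the TCP to a pose.
- ctrl.move_l(position, vel=0.15, ori=None, contact_N=None): straight line of the TCP; ori=None keeps the orientation; vel is the mean speed in m/s. With contact_N (N) it stops when the force on the tool has changed by that much, and returns True; else False.
- ctrl.movej(angles): joint-space move.
- ctrl.command_gripper(opening): opening from 0.0 (shut) to 1.0 (fully open); the grip force is fixed at half the most; returns when the fingers have stopped.
- ctrl.sleep(seconds).
- ctrl.ik(position, orientation): joint angles nearest the present ones, or None.
- ctrl.read_camera(name): name is "scene" or "side" or "wrist"; returns the picture (384x512x3 uint8, blue, green, red); there is no depth.
- ctrl.camera_params(name): a dict with "fx", "fy", "cx", "cy" (pixels), "D" ([k1, k2, p1, p2, k3] as OpenCV has them; the pictures are not rectified), "pose" (4x4, takes a point from camera to world coordinates); the wrist camera has in their place "T_tool_cam" (4x4, takes a point from camera to tool coordinates, whose origin is the TCP and whose axes are the tool frame's). Camera axes: x right, y up, looking along -z (the intrinsics and any distortion apply to the point x, -y, -z); pixel columns grow to the right and rows downward; lengths in m; the calibration is good to about 2 mm. A picture is of the moment at which its call begins: read the wrist's pose just before it. camera_params takes no time and is no camera call.
A pose or a line that the arm cannot do raises ctrl.MotionError and nothing moves.
- ctrl.sign_off(): hands the job in, once; it reports no verdict.
Readings, each from a call of its own:
- ctrl.current_t(): time.
- ctrl.current_q(): joint angles.
- ctrl.current_dq(): joint speeds.
- ctrl.current_effort(): joint torques, N m.
- ctrl.current_tool_pos(): TCP position.
- ctrl.current_eef_rot(): TCP orientation.
- ctrl.current_contact_force(): force on the tool from outside, world axes, zero at the start.
- ctrl.current_wrist_torque(): the same for the moment, N m.
- ctrl.current_grip_width(): opening from 0.0 (shut) to 1.0 (fully open).
Only numpy, scipy, OpenCV 4.12 (cv2) and the standard library are available. Lean on these libraries where they do the work, as an engineer would, in place of code of your own. Each camera call takes 0.05 s, during which the arm holds its last target.

## Working session

There is one attempt and no reset: what is moved stays moved. The work goes in short steps, each a Python script; the robot and the scene stay as the last script left them, time stands still between calls to the robot, and variables do not carry over. Pictures are saved under pics/ and viewed, and the job is handed in when it is done.

```bash
mkdir -p pics; python3 - <<'E'
from bench import ctrl
import cv2
for n in ["scene","side","wrist"]:
    im=ctrl.read_camera(n); cv2.imwrite(f"pics/a_{n}.png",im)
    p=ctrl.camera_params(n); print(n,{k:(v if k!='pose' else [[round(float(x),3) for x in r] for r in v]) for k,v in p.items()})
print(ctrl.current_t(),ctrl.current_eef_rot())
E
```

```text
scene {'fx': 448.1742424378764, 'fy': 448.1742424378764, 'cx': 263.3597163527999, 'cy': 191.686072689856, 'D': array([-0.16710584,  0.        ,  0.        ,  0.        ,  0.        ]), 'pose': [[-0.994, -0.054, 0.095, 0.67], [0.108, -0.633, 0.767, 1.101], [0.019, 0.772, 0.635, 1.064], [0.0, 0.0, 0.0, 1.0]]}
side {'fx': 451.23218065839313, 'fy': 451.23218065839313, 'cx': 249.0950362014985, 'cy': 195.20970059818646, 'D': array([-0.00471904,  0.        ,  0.        ,  0.        ,  0.        ]), 'pose': [[0.924, 0.251, -0.288, 0.084], [-0.382, 0.609, -0.695, -1.106], [0.001, 0.752, 0.659, 1.252], [0.0, 0.0, 0.0, 1.0]]}
wrist {'fx': 316.3087681050723, 'fy': 316.3087681050723, 'cx': 254.15818691354752, 'cy': 195.23287936680737, 'D': array([-0.08693449,  0.        ,  0.        ,  0.        ,  0.        ]), 'T_tool_cam': array([[ 9.99999931e-01, -3.31454746e-04, -1.69824722e-04,
        -1.97043871e-04],
       [-8.56237565e-05,  2.39165275e-01, -9.70978869e-01,
        -1.94940321e-01],
       [ 3.62451731e-04,  9.70978816e-01,  2.39165230e-01,
         6.58032235e-02],
       [ 0.00000000e+00,  0.00000000e+00,  0.00000000e+00,
         1.00000000e+00]])}
0.15 [[ 3.09627421e-01 -2.28428367e-04  9.50857933e-01]
 [-9.50857459e-01  9.52123695e-04  3.09627495e-01]
 [-9.76062072e-04 -9.99999521e-01  7.76007877e-05]]
```

View pics/a_scene.png

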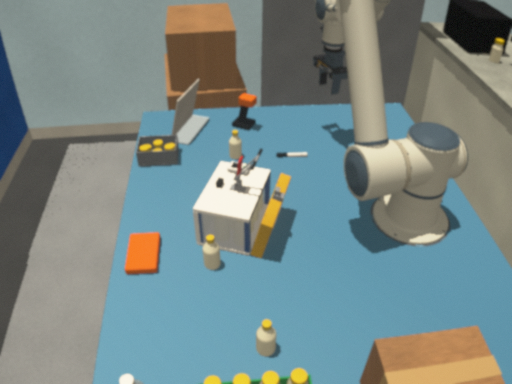

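View pics/a_side.png

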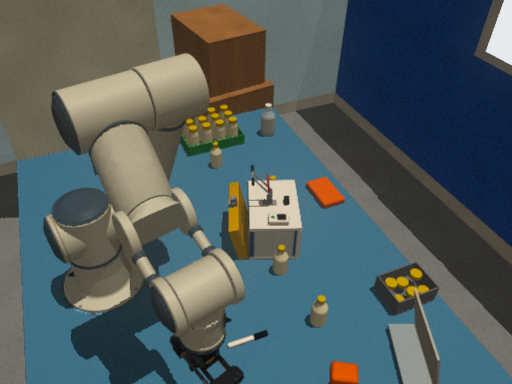

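View pics/a_wrist.png

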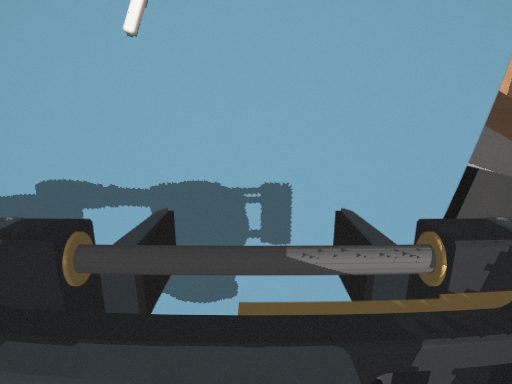

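```bash
cat > h.py <<'E'
import numpy as np, cv2
from bench import ctrl
def cam(n):
    p=ctrl.camera_params(n)
    K=np.array([[p['fx'],0,p['cx']],[0,p['fy'],p['cy']],[0,0,1]]);D=np.array(p['D'],float)
    if n=='wrist':
        T=np.eye(4);T[:3,:3]=ctrl.current_eef_rot();T[:3,3]=ctrl.current_tool_pos();P=T@np.array(p['T_tool_cam'])
    else:P=np.array(p['pose'])
    return K,D,P
def ray(c,uv):
    K,D,P=c
    x,y=cv2.undistortPoints(np.array([[uv]],float),K,D)[0,0]
    d=P[:3,:3]@np.array([x,-y,-1]);return P[:3,3],d/np.linalg.norm(d)
def onz(c,uv,z):
    o,d=ray(c,uv);return o+d*(z-o[2])/d[2]
def proj(c,X):
    K,D,P=c;X=np.atleast_2d(X);q=(X-P[:3,3])@P[:3,:3]*[1,-1,-1]
    return cv2.projectPoints(q.reshape(-1,1,3),np.zeros(3),np.zeros(3),K,D)[0][:,0]
def tri(*cu):
    A=np.zeros((3,3));b=np.zeros(3);L=[]
    for c,uv in cu:
        o,d=ray(c,uv);M=np.eye(3)-np.outer(d,d);A+=M;b+=M@o;L.append((o,M))
    X=np.linalg.solve(A,b);return X,[round(float(np.linalg.norm(M@(X-o)))*1000,1) for o,M in L]
def crop(im,name,x,y,w,h,s):
    cv2.imwrite(name,cv2.resize(im[y:y+h,x:x+w],None,fx=s,fy=s,interpolation=cv2.INTER_CUBIC))
E
python3 - <<'E'
from h import *
crop(cv2.imread('pics/a_scene.png'),'pics/b_scene.png',180,130,130,110,6)
crop(cv2.imread('pics/a_side.png'),'pics/b_side.png',215,155,100,110,5.4)
E
```

```text
(no output)
```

View pics/b_scene.png

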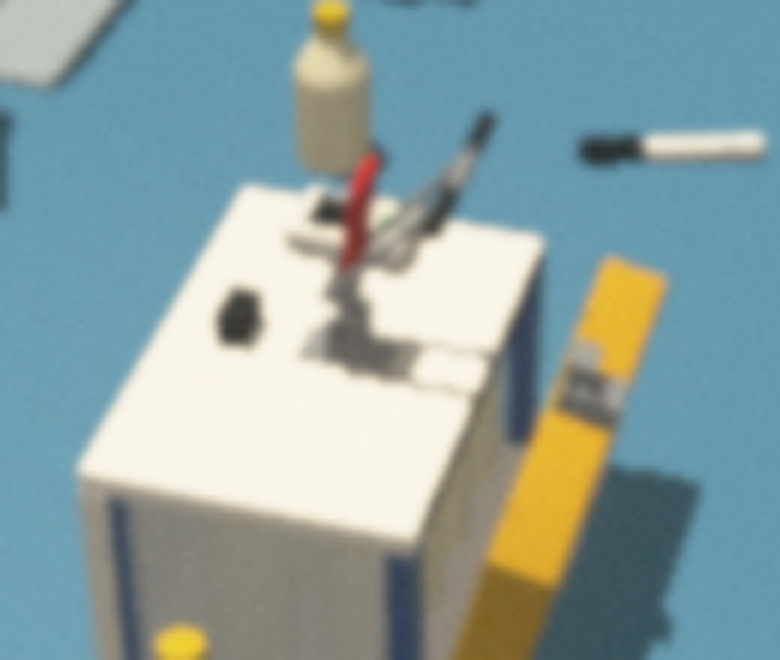

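View pics/b_side.png

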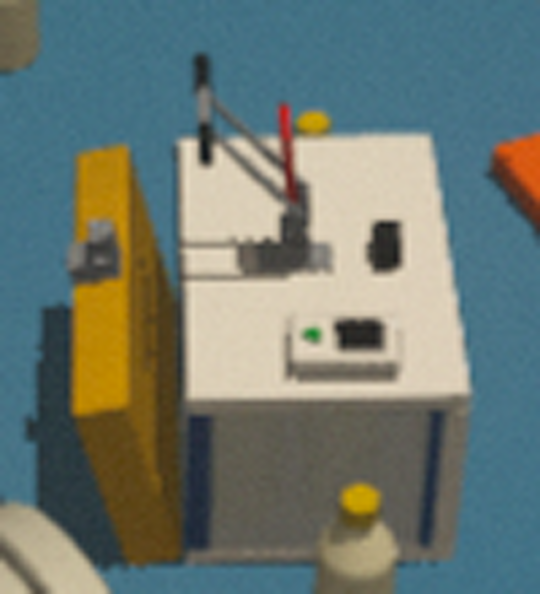

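```bash
python3 - <<'E'
from h import *
np.set_printoptions(precision=4,suppress=True)
s=cam('scene');d=cam('side')
S=lambda x,y:(180+x/6,130+y/6); D=lambda x,y:(215+x/5.4,155+y/5.4)
pts={'+-':(S(245,187),D(470,400)),'--':(S(543,240),D(188,402)),'-+':(S(415,545),D(178,140)),'++':(S(80,470),D(432,135)),
'tip':(S(375,152),D(285,105)),'bar_r(-y)':(S(435,225),D(206,160)),'bar_+y?':(S(487,118),D(203,58)),
'door_in-y':(S(610,262),D(128,408)),'door_out-y':(S(665,278),D(75,415)),'door_out+y':(S(555,587),D(80,150)),'door_in+y':(S(490,568),D(128,147)),
'pivot':(S(345,280),D(294,205))}
for k,(a,b) in pts.items():
    X,r=tri((s,a),(d,b)); print(k,X,r,'z.16:',onz(s,a,.16)[:2],onz(d,b,.16)[:2])
E
```

```text
+- [ 0.6636 -0.1781  0.1531] [0.7, 0.7] z.16: [ 0.663 -0.168] [ 0.6607 -0.1838]
-- [ 0.4977 -0.1121  0.1535] [1.4, 1.4] z.16: [ 0.4977 -0.1028] [ 0.4967 -0.1181]
-+ [0.5911 0.1318 0.1523] [1.5, 1.5] z.16: [0.5903 0.1406] [0.5891 0.1231]
++ [0.7575 0.0644 0.1554] [2.4, 2.4] z.16: [0.7548 0.0711] [0.7574 0.0598]
tip [ 0.6014 -0.0151  0.2883] [4.0, 4.0] z.16: [ 0.5857 -0.197 ] [0.6752 0.1304]
bar_r(-y) [ 0.5631 -0.0011  0.2475] [5.2, 5.2] z.16: [ 0.557 -0.122] [0.5988 0.0953]
bar_+y? [0.551  0.0084 0.3229] [7.5, 7.5] z.16: [ 0.5164 -0.2271] [0.6422 0.2038]
door_in-y [ 0.4621 -0.0968  0.1474] [2.3, 2.3] z.16: [ 0.4629 -0.0794] [ 0.46   -0.1087]
door_out-y [ 0.4313 -0.0854  0.1425] [1.5, 1.5] z.16: [ 0.4345 -0.0624] [ 0.4273 -0.1017]
door_out+y [0.5253 0.1582 0.1435] [2.6, 2.6] z.16: [0.5255 0.1761] [0.5213 0.1391]
door_in+y [0.5565 0.1449 0.1465] [2.9, 2.9] z.16: [0.5554 0.1601] [0.5536 0.1293]
pivot [ 0.6137 -0.0177  0.2041] [0.2, 0.2] z.16: [ 0.611  -0.0752] [0.6358 0.0281]
```

```bash
cat >> h.py <<'E'
YAW=np.radians(-21.4); O=np.array([.6137,-.0178,0.])
def setpose():
    global YAW,O
    import os,json
    if os.path.exists('pose.json'):
        j=json.load(open('pose.json'));YAW=j['yaw'];O=np.array(j['O'])
setpose()
def Rc():return np.array([[np.cos(YAW),-np.sin(YAW),0],[np.sin(YAW),np.cos(YAW),0],[0,0,1]])
def W(x,y,z):return O+Rc()@np.array([x,y,z])   # carrier->world
def C(X):return Rc().T@(np.asarray(X)-O)
def Rpush(t):  # fingers forward-down, t deg from vertical, camera on -x side
    t=np.radians(t);y=np.array([np.sin(t),0,-np.cos(t)]);x=np.array([0,1.,0]);return Rc()@np.column_stack([x,y,np.cross(x,y)])
def Rgrip(a,sg=1): # fingers lean down and to -y; jaws along carrier x
    a=np.radians(a);y=np.array([0,-np.sin(a),-np.cos(a)]);x=np.array([sg*1.,0,0]);return Rc()@np.column_stack([x,y,np.cross(x,y)])
def kin(L,b):
    p=np.radians(50)+L;h=np.array([-.025*np.cos(p+np.radians(18)),.184+.025*np.sin(p+np.radians(18))])
    return h,h+.104*np.array([-np.cos(p-b),np.sin(p-b)])
def st():
    print('t %.2f'%ctrl.current_t(),'tcpC',np.round(C(ctrl.current_tool_pos()),4),'F',np.round(Rc().T@ctrl.current_contact_force(),1),'w %.3f'%ctrl.current_grip_width())
np.set_printoptions(precision=4,suppress=True)
E
python3 - <<'E'
from h import *
s=cam('scene');d=cam('side')
S=lambda x,y:(180+x/6,130+y/6); D=lambda x,y:(215+x/5.4,155+y/5.4)
for k,a,b in [('tip',S(372,152),D(285,105)),('bar-y',S(487,118),D(206,160)),('bar+y',S(435,228),D(202,58)),('marker',S(620,148),D(0,0)),
 ('din-',S(610,262),D(128,408)),('dout-',S(665,278),D(75,415)),('din+',S(490,568),D(128,147)),('dout+',S(555,587),D(80,150)),('keeperbase',S(580,415),D(110,278))]:
    X,r=tri((s,a),(d,b));print(k,C(X),r)
for L,b in [(.55,.3),(.55,.6),(.55,.8)]:print(kin(L,b))
for k,a in [('cap near',(212,239))]: print(C(onz(s,a,.12)))
print('cap side',C(onz(d,(281,248),.12)))
for t in (15,30,45):
  for p in [(-.19,.05,.13),(-.13,.05,.13)]: print(t,ctrl.ik(W(*p),Rpush(t)))
  for p in [(-.04,0,.27),(.09,0,.2)]: print(t,ctrl.ik(W(*p),Rpush(t)))
for sg in (1,-1):
  for p in [(-.06,.035,.27),(-.11,.035,.175)]: print(sg,ctrl.ik(W(*p),Rgrip(30,sg)))
E
```

```text
tip [-0.0117 -0.0015  0.2882] [3.3, 3.3]
bar-y [-0.0607 -0.0508  0.2856] [0.9, 0.9]
bar+y [-0.0616  0.0504  0.2871] [1.8, 1.8]
marker [-0.1695  0.0412  0.3458] [18.4, 18.4]
din- [-0.1123 -0.1288  0.1474] [2.3, 2.3]
dout- [-0.1451 -0.1295  0.1425] [1.5, 1.5]
din+ [-0.1127  0.1306  0.1465] [2.9, 2.9]
dout+ [-0.1465  0.1317  0.1435] [2.6, 2.6]
keeperbase [-0.1255 -0.0012  0.1413] [3.4, 3.4]
(array([0.0041, 0.2087]), array([-0.0409,  0.3024]))
(array([0.0041, 0.2087]), array([-0.0666,  0.2849]))
(array([0.0041, 0.2087]), array([-0.0804,  0.2693]))
[0.0152 0.2041 0.12  ]
cap side [ 0.0315 -0.1857  0.12  ]
15 [ 11.3372  15.7752 113.8419 -13.0209  38.4057 -47.8883]
15 [  7.036   19.0418 108.0214 -11.0071  40.2022 -53.9377]
15 [ -3.209   13.1367  90.1017  -5.2228  62.5775 -69.9793]
15 [ -7.0509  26.8735  79.925   -4.3042  58.7211 -73.8828]
30 [ 20.3357  16.3074 124.3973 -52.035   24.9728  -3.0325]
30 [ 14.0268  18.6687 119.401  -46.4427  23.5745 -14.4175]
30 [  0.876    8.3335 103.0356 -16.5479  41.7176 -57.9626]
30 [ -4.5481  22.668   94.4307 -14.6883  34.8658 -63.1632]
45 None
45 None
45 [  5.9858   7.7604 115.7992 -53.3319  23.9224 -19.044 ]
45 [ -1.6304  22.8409 107.6894 -66.2947  15.1419 -10.1996]
1 [ 13.3133  30.9998  67.1056 -24.6047  99.1945  34.4731]
1 [ 15.8948  32.8157  79.6649 -23.4711  87.0648  42.6047]
-1 [  13.3133   30.9998   67.1056  -24.6047   99.1945 -145.5269]
-1 [  15.8948   32.8157   79.6649  -23.4711   87.0648 -137.3953]
```

```bash
python3 - <<'E'
from h import *
ctrl.command_gripper(0.0)
p=ctrl.current_tool_pos();ctrl.move_l([p[0],p[1],.30],vel=.25)
R=Rpush(20)
ctrl.goto(W(-.24,.04,.28),R);st()
print(ctrl.current_q())
ctrl.move_l(W(-.19,.04,.135),vel=.15);st()
print(ctrl.move_l(W(-.115,.04,.135),vel=.05,contact_N=12));st()
for n in ('scene','side','wrist'):cv2.imwrite(f'pics/c_{n}.png',ctrl.read_camera(n))
crop(cv2.imread('pics/c_scene.png'),'pics/c_scenez.png',180,130,130,110,6)
crop(cv2.imread('pics/c_side.png'),'pics/c_sidez.png',215,155,100,110,5.4)
E
```

```text
t 4.71 tcpC [-0.2395  0.0398  0.28  ] F [ 0.4 -0.4 -0.3] w 0.007
[ 17.7808  -1.8764 107.6515 -14.5705  59.3092 -44.9294]
t 5.88 tcpC [-0.1899  0.0401  0.1355] F [-1.1 -0.8  0.1] w 0.004
False
t 7.53 tcpC [-0.1153  0.04    0.135 ] F [-0.1  0.4  0.4] w 0.004
```

View pics/c_scenez.png

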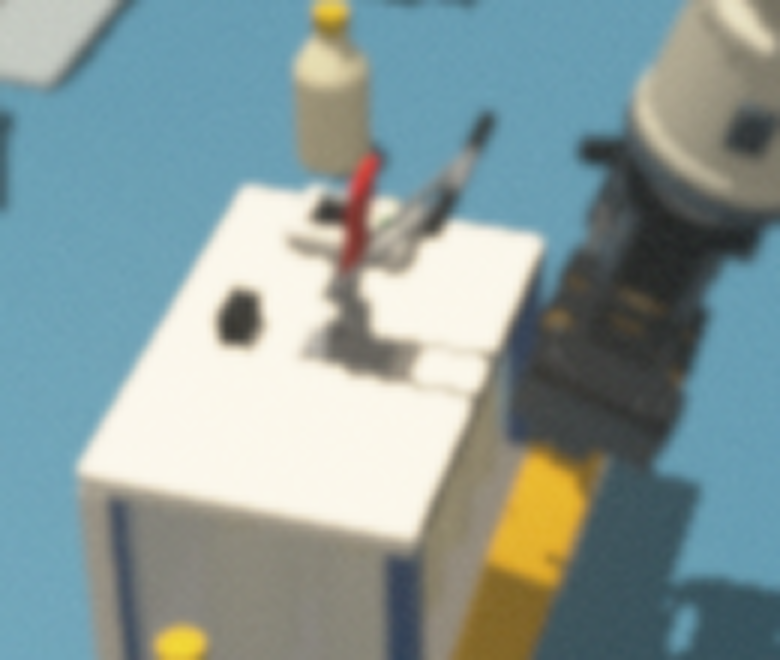

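View pics/c_sidez.png

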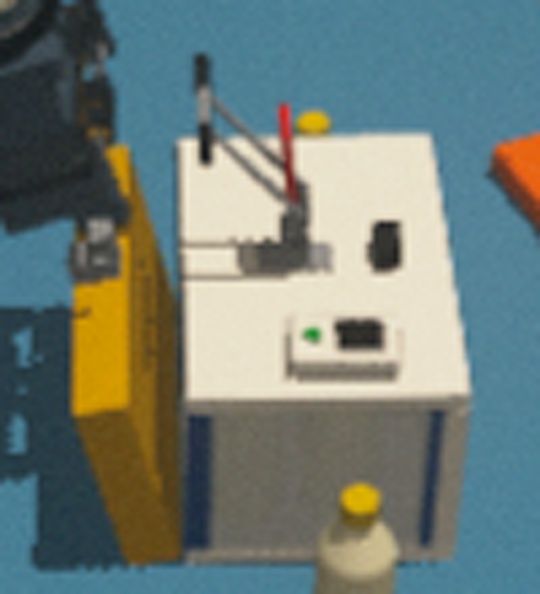

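View pics/c_wrist.png

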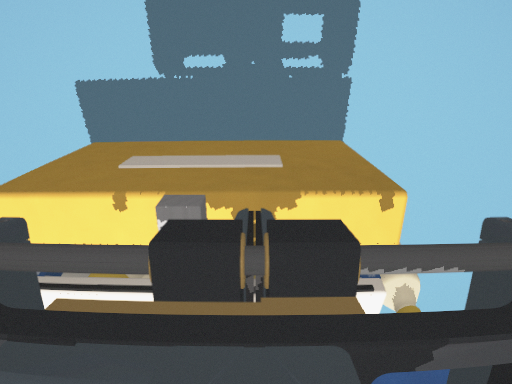

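```bash
python3 - <<'E'
from h import *
print(ctrl.current_tool_pos(),ctrl.current_eef_rot())
for n in('scene','side','wrist'):
    c=cam(n);p=ctrl.current_tool_pos();print(n,proj(c,[p,W(-.09,0,.183),W(-.115,0,.16),W(-.075,0,.16),W(-.148,.04,.147)]))
crop(cv2.imread('pics/c_scene.png'),'pics/c_scenez2.png',250,90,100,140,5)
E
```

```text
[0.5211 0.0615 0.135 ] [[ 0.3647  0.3185 -0.875 ]
 [ 0.9311 -0.1247  0.3427]
 [ 0.     -0.9397 -0.342 ]]
scene [[269.1253 208.0783]
 [265.0247 186.9998]
 [272.5091 194.0898]
 [260.3078 191.7962]
 [279.4988 207.1722]]
side [[237.3327 200.3172]
 [244.141  197.7163]
 [237.2457 202.5714]
 [248.3389 202.4421]
 [228.3698 198.0128]]
wrist [[254.9363 225.2164]
 [185.7571 311.1525]
 [187.0873 252.0283]
 [194.5689 295.752 ]
 [255.0193 193.1887]]
```

View pics/c_scenez2.png

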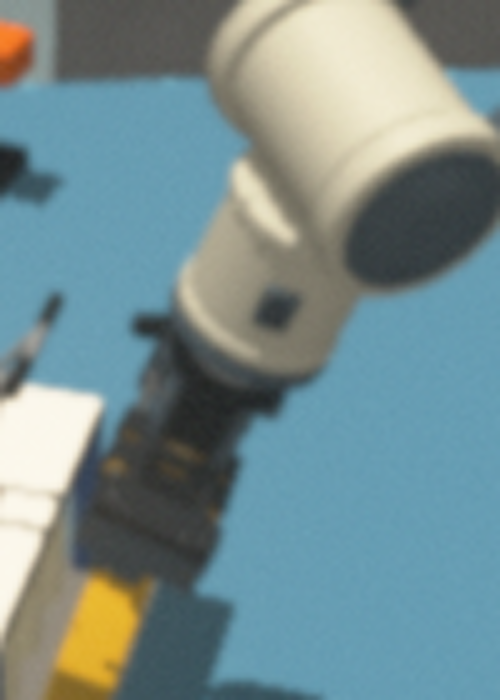

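```bash
python3 - <<'E'
from h import *
st()
for n in ('side','wrist'):cv2.imwrite(f'pics/d_{n}.png',ctrl.read_camera(n))
crop(cv2.imread('pics/d_side.png'),'pics/d_sidez.png',190,145,110,110,5.4)
st()
E
```

```text
t 7.68 tcpC [-0.1151  0.04    0.135 ] F [0.3 0.6 0.6] w 0.004
t 7.78 tcpC [-0.1151  0.04    0.135 ] F [-0.6  0.2  0.6] w 0.002
```

View pics/d_sidez.png

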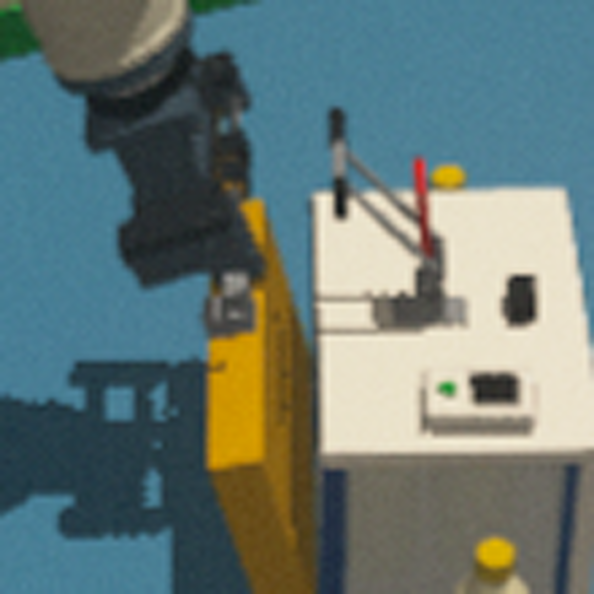

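View pics/d_wrist.png

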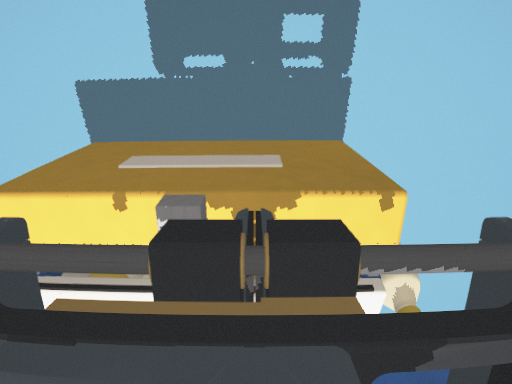

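```bash
python3 - <<'E'
from h import *
ctrl.move_l(W(-.1151,.04,.175),vel=.15);st()
for n in ('side','wrist'):cv2.imwrite(f'pics/e_{n}.png',ctrl.read_camera(n))
ctrl.move_l(W(-.20,.04,.175),vel=.2);st()
ctrl.move_l(W(-.20,.04,.11),vel=.15);st()
for n in ('side','wrist'):cv2.imwrite(f'pics/f_{n}.png',ctrl.read_camera(n))
for n in('side','wrist'):print(proj(cam(n),[ctrl.current_tool_pos()]))
for x in (-.18,-.17,-.16,-.15,-.14):
    print(ctrl.move_l(W(x,.04,.11),vel=.05,contact_N=15),end=' ');st()
for n in ('side','wrist'):cv2.imwrite(f'pics/g_{n}.png',ctrl.read_camera(n))
a=[cv2.resize(cv2.imread(f'pics/{k}_side.png')[145:255,180:300],None,fx=3.2,fy=3.2,interpolation=cv2.INTER_CUBIC) for k in 'fg']
b=[cv2.imread(f'pics/{k}_wrist.png')[100:320] for k in 'fg']
b=[cv2.resize(x,(384,165)) for x in b]
cv2.imwrite('pics/fg.png',np.vstack([np.hstack(a),np.hstack(b)]))
E
```

```text
t 8.20 tcpC [-0.115   0.0401  0.1753] F [ 0.7 -0.2 -0.5] w 0.006
t 8.88 tcpC [-0.2     0.0403  0.1749] F [-0.4  0.4 -0. ] w 0.003
t 9.46 tcpC [-0.1994  0.04    0.1101] F [ 0.4  0.4 -0.3] w 0.002
[[214.9609 205.3456]]
[[254.9381 225.2163]]
False t 10.11 tcpC [-0.1799  0.0398  0.1099] F [ 0.4 -0.4  0.2] w 0.002
False t 10.46 tcpC [-0.1697  0.04    0.11  ] F [-0.7 -0.2 -0.6] w 0.006
False t 10.81 tcpC [-0.1597  0.04    0.11  ] F [-1.2 -0.1  0.3] w 0.003
False t 11.16 tcpC [-0.1497  0.04    0.11  ] F [ 0.7 -0.5 -1. ] w 0.008
False t 11.51 tcpC [-0.1399  0.04    0.11  ] F [-0.6 -0.4  1.1] w 0.003
```

View pics/fg.png

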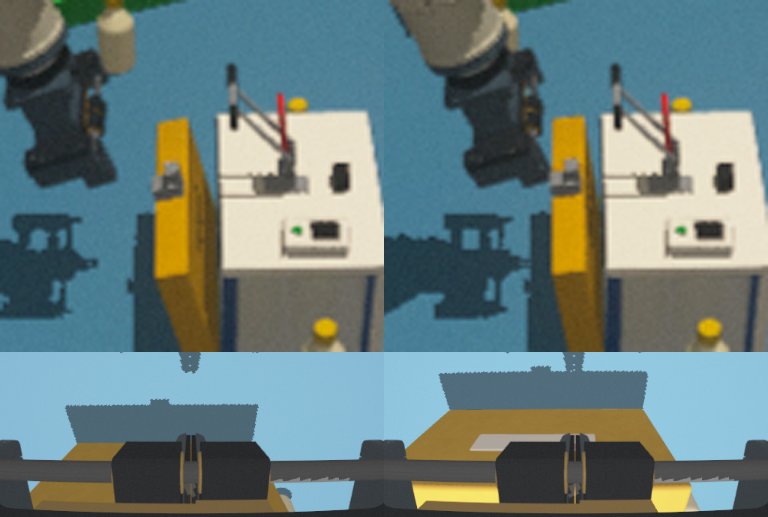

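```bash
python3 - <<'E'
from h import *
for x in (-.13,-.125,-.12,-.115,-.11,-.105):
    r=ctrl.move_l(W(x,.04,.11),vel=.04,contact_N=10);print(r,end=' ');st()
    if r:break
for n in ('side','wrist','scene'):cv2.imwrite(f'pics/h_{n}.png',ctrl.read_camera(n))
a=[cv2.resize(cv2.imread('pics/h_side.png')[145:255,180:300],None,fx=3.2,fy=3.2,interpolation=cv2.INTER_CUBIC),cv2.resize(cv2.imread('pics/h_scene.png')[130:240,180:300],None,fx=3.2,fy=3.2,interpolation=cv2.INTER_CUBIC)]
b=[cv2.imread(f'pics/{k}_wrist.png') [100:320] for k in 'eh']
b=[cv2.resize(x,(384,165)) for x in b]
cv2.imwrite('pics/h2.png',np.vstack([np.hstack(a),np.hstack(b)]))
E
```

```text
False t 12.01 tcpC [-0.1298  0.04    0.11  ] F [-0.4 -0.8  0.4] w 0.003
False t 12.28 tcpC [-0.1249  0.04    0.11  ] F [ 0.7 -0.1 -0.5] w 0.005
True t 12.50 tcpC [-0.1214  0.0394  0.1092] F [-4.1  1.7  2.4] w 0.005
```

View pics/h2.png

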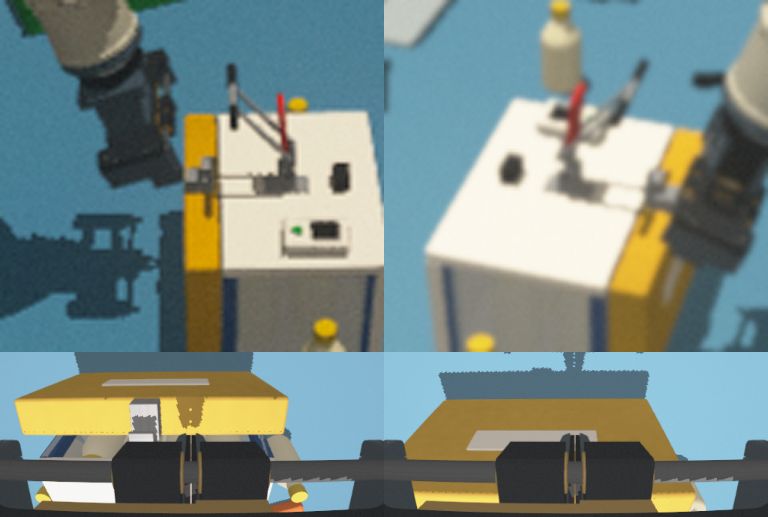

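```bash
python3 - <<'E'
from h import *
im=cv2.imread('pics/f_side.png')
a=cv2.resize(im[160:220,180:260],None,fx=9,fy=9,interpolation=cv2.INTER_CUBIC)
cv2.drawMarker(a,(int((214.96+.5-180)*9),int((205.35+.5-160)*9)),(0,0,255),cv2.MARKER_CROSS,14,1)
cv2.imwrite('pics/f_z.png',a)
E
```

```text
(no output)
```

View pics/f_z.png

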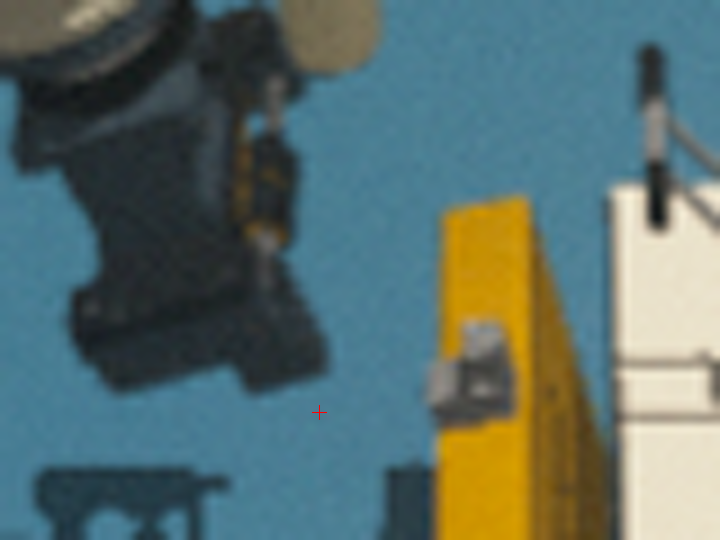

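View pics/h_wrist.png

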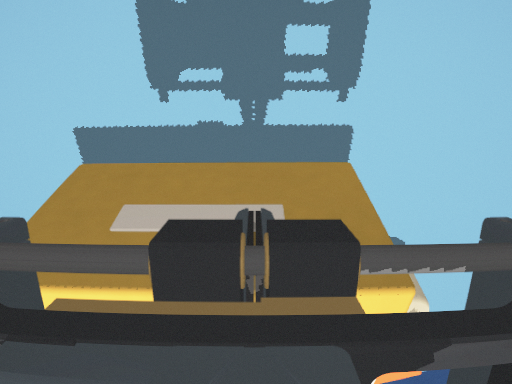

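```bash
python3 - <<'E'
from h import *
R=Rpush(20);p=W(-.1994,.04,.1101);c=cam('side')
for k in (0,.01,.015,.02):
    q=[p-k*R[:,1]+a*R[:,0]+b*R[:,2] for a in(-.0135,.0135) for b in (-.011,.011)]
    print(k,((proj(c,q)+.5-[180,160])*9).round(0).tolist())
E
```

```text
0 [[342.0, 430.0], [293.0, 443.0], [344.0, 386.0], [296.0, 400.0]]
0.01 [[333.0, 413.0], [283.0, 427.0], [335.0, 369.0], [286.0, 383.0]]
0.015 [[328.0, 404.0], [279.0, 419.0], [330.0, 361.0], [282.0, 375.0]]
0.02 [[323.0, 396.0], [274.0, 410.0], [326.0, 352.0], [277.0, 366.0]]
```

```bash
python3 - <<'E'
from h import *
ctrl.move_l(W(-.17,.04,.12),vel=.2)
ctrl.move_l(W(-.20,.08,.38),vel=.3)
R=Rgrip(0)
ctrl.goto(W(.05,.09,.36),R);st()
ctrl.command_gripper(.5)
ctrl.move_l(W(.05,.09,.20),vel=.25);st()
cv2.imwrite('pics/i_wrist.png',ctrl.read_camera('wrist'))
print(ctrl.move_l(W(.05,.09,.135),vel=.04,contact_N=6));st()
ctrl.move_l(W(.05,.09,.20),vel=.25);st()
E
```

```text
t 15.22 tcpC [0.0494 0.0901 0.3597] F [-0.7  0.4  0.9] w 0.006
t 16.84 tcpC [0.0508 0.0903 0.2015] F [ 0.7 -0.8  0.5] w 0.501
False
t 18.67 tcpC [0.0501 0.09   0.1352] F [ 0.3 -0.5 -1.3] w 0.498
t 19.07 tcpC [0.0506 0.0902 0.2014] F [ 0.3  0.2 -0.4] w 0.498
```

View pics/i_wrist.png

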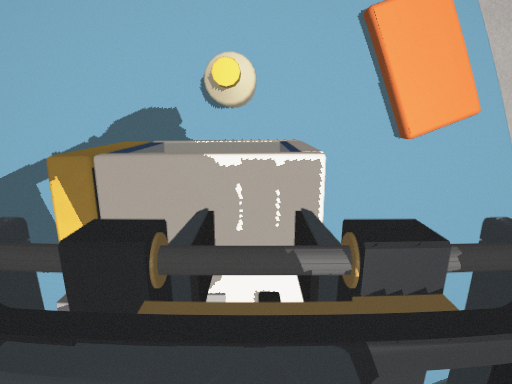

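```bash
python3 - <<'E'
from h import *
ctrl.move_l(W(.05,.09,.14),vel=.25)
print(ctrl.move_l(W(.05,.09,.105),vel=.03,contact_N=6));st()
cv2.imwrite('pics/j_wrist.png',ctrl.read_camera('wrist'));cv2.imwrite('pics/j_scene.png',ctrl.read_camera('scene'))
c=cam('scene');print(proj(c,[ctrl.current_tool_pos(),ctrl.current_tool_pos()+[0,0,.03]]))
crop(cv2.imread('pics/j_scene.png'),'pics/j_scenez.png',180,110,130,130,6*.75)
E
```

```text
True
t 19.90 tcpC [0.05   0.09   0.1351] F [-2.3 -0.4  8.2] w 0.500
[[213.8764 208.2741]
 [213.3731 200.9773]]
```

View pics/j_scenez.png

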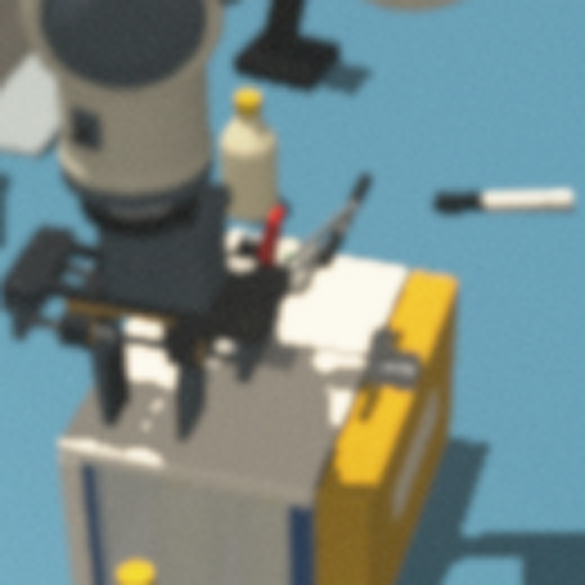

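View pics/j_wrist.png

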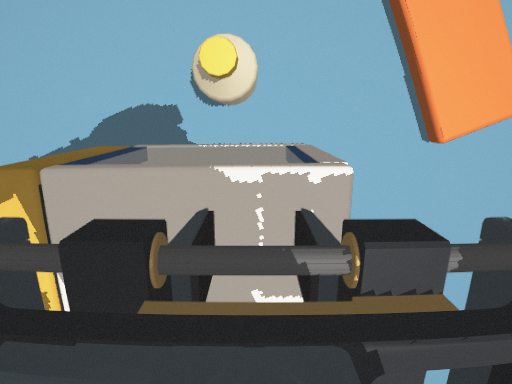

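```bash
cat >> h.py <<'E'
A=35;GY=.042;KT=.035
def gp(x,z,back=0.,a=None,y=GY):  # TCP so that bar (carrier x,z) is 10 mm behind real tips
    R=Rgrip(A if a is None else a);return W(x,y,z)+R[:,1]*(KT-back)
E
python3 - <<'E'
from h import *
ctrl.move_l(W(.05,.09,.36),vel=.3)
R=Rgrip(A)
print(ctrl.ik(gp(-.061,.288),R),ctrl.ik(gp(-.11,.183),R),ctrl.ik(gp(-.09,.183),R))
ctrl.goto(gp(-.061,.288,.09),R);st()
print(C(ctrl.current_tool_pos()))
cv2.imwrite('pics/k_wrist.png',ctrl.read_camera('wrist'))
for n in('scene','side'):cv2.imwrite(f'pics/k_{n}.png',ctrl.read_camera(n))
print(proj(cam('wrist'),[W(-.061,.052,.288),W(-.061,.017,.288),W(-.09,0,.183),W(-.09,0.01,.195)]))
E
```

```text
[ 14.3821  32.9819  67.9026 -28.2016 100.0588  35.993 ] [ 16.9386  36.0049  80.2018 -26.7628  87.5628  45.2214] [ 15.8597  37.0478  77.9065 -27.176   88.2376  43.7851]
t 21.48 tcpC [-0.0618  0.0742  0.3312] F [ 0.6 -0.6 -0.8] w 0.501
[-0.0618  0.0742  0.3312]
[[254.3474 193.0199]
 [254.3825 219.5929]
 [228.8708 154.3915]
 [227.7181 154.7926]]
```

View pics/k_wrist.png

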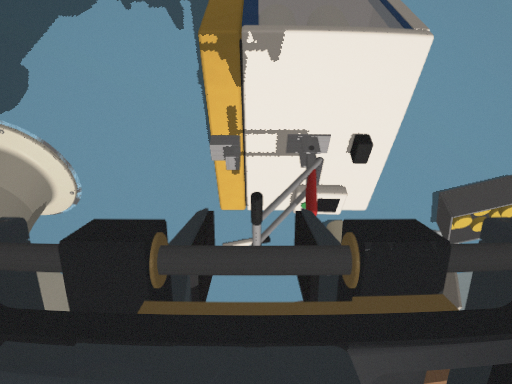

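```bash
python3 - <<'E'
from h import *
print(proj(cam('wrist'),[W(-.075,.13,.16),W(.105,.13,.16),W(-.075,-.13,.16),W(.105,-.13,.16),W(-.115,-.13,.16),W(-.095,.01,.196),W(-.08,.01,.196),W(-.095,-.01,.196)]))
crop(cv2.imread('pics/k_wrist.png'),'pics/k_z.png',190,110,140,100,5.6)
E
```

```text
[[238.6437  28.4691]
 [433.7274  33.594 ]
 [245.0701 209.9705]
 [364.6108 209.7519]
 [218.292  209.9685]
 [223.067  155.4185]
 [236.8719 155.3853]
 [224.3727 168.703 ]]
```

View pics/k_z.png

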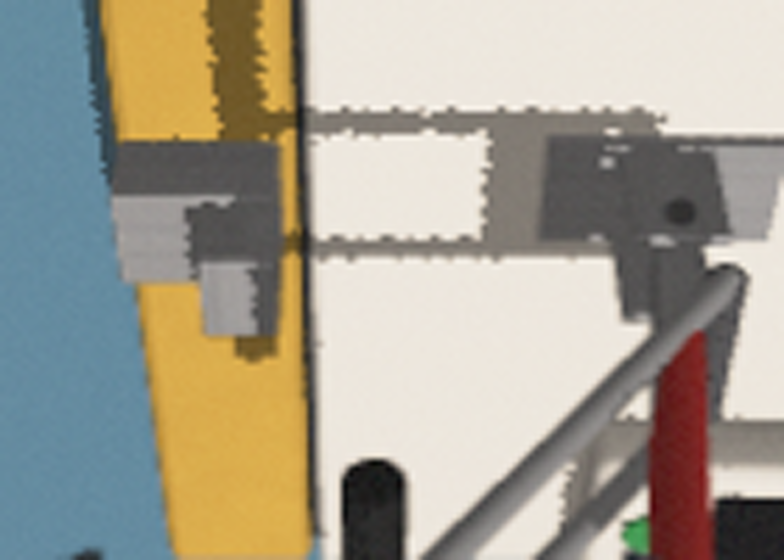

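```bash
python3 - <<'E'
from h import *
import json
o=O+Rc()@np.array([.0018,0,0]);json.dump({'yaw':YAW,'O':o.tolist()},open('pose.json','w'))
E
python3 - <<'E'
from h import *
print(ctrl.move_l(gp(-.061,.288),vel=.12,contact_N=8));st()
ctrl.command_gripper(0.0);st()
cv2.imwrite('pics/l_wrist.png',ctrl.read_camera('wrist'))
cv2.imwrite('pics/l_side.png',ctrl.read_camera('side'))
crop(cv2.imread('pics/l_side.png'),'pics/l_z.png',200,130,110,100,5.4)
E
```

```text
False
t 22.53 tcpC [-0.0606  0.0222  0.2599] F [-0.3 -0.2  0.7] w 0.501
t 23.18 tcpC [-0.0611  0.022   0.2594] F [-0.9 -0.4  1.3] w 0.098
```

View pics/l_wrist.png

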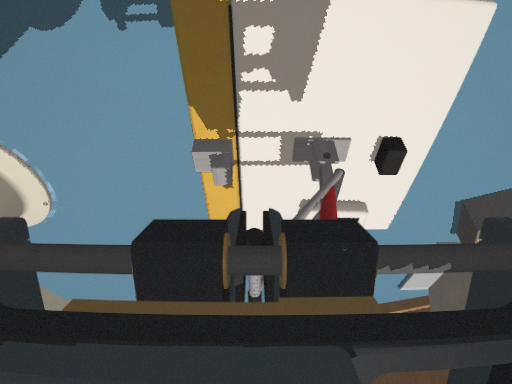

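View pics/l_z.png

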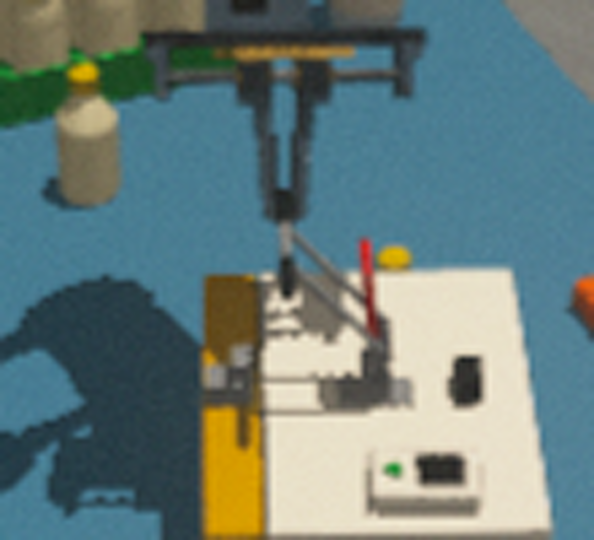

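```bash
python3 - <<'E'
from h import *
# loop direction (deg above level to door) with lever angle
def P(L,dirdeg):
    h,_=kin(L,0);d=np.radians(dirdeg);return h+.104*np.array([-np.cos(d),np.sin(d)])
for L,d in [(.4,40),(.2,30),(.12,15),(.12,0)]:
    b=P(L,d);r=ctrl.move_l(gp(*b),vel=.1,contact_N=25);print(b,r,end=' ');st()
cv2.imwrite('pics/m_wrist.png',ctrl.read_camera('wrist'))
cv2.imwrite('pics/m_side.png',ctrl.read_camera('side'));cv2.imwrite('pics/m_scene.png',ctrl.read_camera('scene'))
a=[cv2.resize(cv2.imread(f'pics/m_{n}.png')[y:y+100,x:x+110],None,fx=3.6,fy=3.6,interpolation=cv2.INTER_CUBIC) for n,x,y in(('side',200,140),('scene',190,120))]
cv2.imwrite('pics/m_z.png',np.hstack(a))
E
```

```text
[-0.0793  0.2758] False t 23.65 tcpC [-0.0791  0.022   0.2473] F [ 0.1 -0.5  0.2] w 0.101
[-0.0946  0.2606] False t 24.02 tcpC [-0.0945  0.0219  0.232 ] F [ 1.5  0.4 -1.4] w 0.098
[-0.107   0.2351] False t 24.45 tcpC [-0.1068  0.022   0.2065] F [ 0.2 -2.1 -0.4] w 0.100
[-0.1105  0.2081] False t 24.88 tcpC [-0.1105  0.0219  0.1795] F [-1.5  0.1 -1.4] w 0.097
```

View pics/m_z.png

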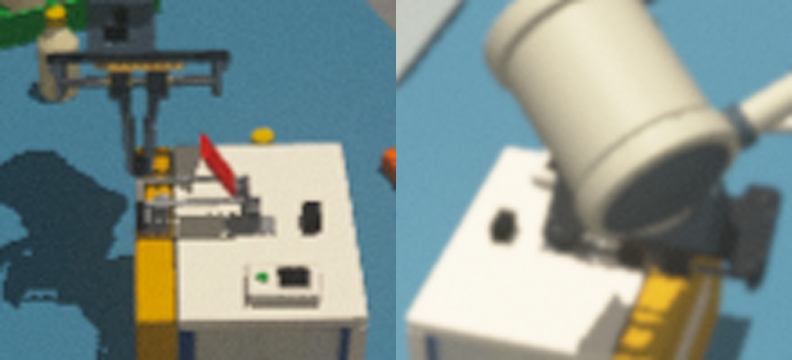

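View pics/m_wrist.png

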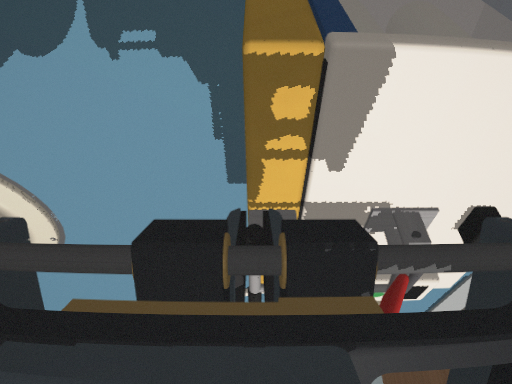

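```bash
python3 - <<'E'
from h import *
for x,z in [(-.109,.195),(-.107,.183)]:
    r=ctrl.move_l(gp(x,z),vel=.06,contact_N=8);print(r,end=' ');st()
    if r:break
ctrl.sleep(.1);st()
cv2.imwrite('pics/n_side.png',ctrl.read_camera('side'))
crop(cv2.imread('pics/n_side.png'),'pics/n_z.png',225,160,60,50,11)
E
```

```text
False t 25.39 tcpC [-0.1089  0.0219  0.166 ] F [-1.2  1.5 -1. ] w 0.099
True t 25.68 tcpC [-0.1067  0.022   0.1538] F [-2.5  2.8 13.6] w 0.101
t 25.77 tcpC [-0.1067  0.022   0.1538] F [-2.3  3.6 12. ] w 0.097
```

View pics/n_z.png

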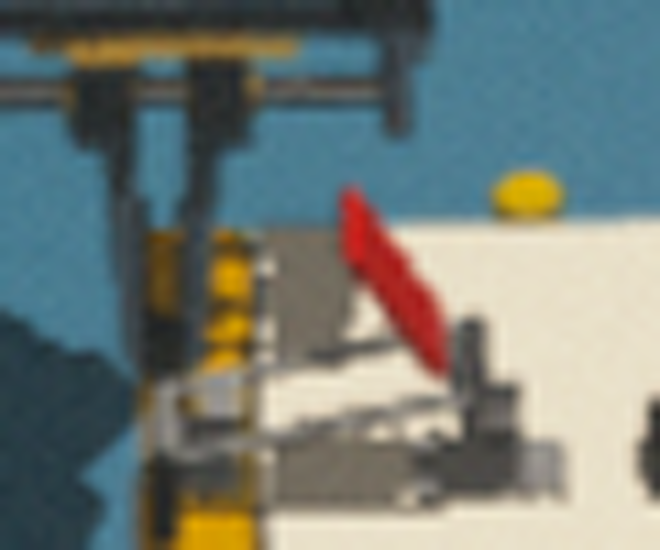

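```bash
python3 - <<'E'
from h import *
def mv(x,z,N,v=.05):
    p=gp(x,z);r=ctrl.move_l(p,vel=v,contact_N=N);print(r,end=' ');st();return r
mv(-.107,.184,None);ctrl.sleep(.15)
r=mv(-.099,.184,10)
if not r: r=mv(-.0895,.184,10)
cv2.imwrite('pics/o_side.png',ctrl.read_camera('side'));cv2.imwrite('pics/o_wrist.png',ctrl.read_camera('wrist'))
crop(cv2.imread('pics/o_side.png'),'pics/o_z.png',225,160,60,50,11)
E
```

```text
False t 26.07 tcpC [-0.1069  0.0219  0.1549] F [ 1.7  0.4 -0.5] w 0.095
False t 26.53 tcpC [-0.0989  0.0219  0.1552] F [ 0.5  0.6 -1.7] w 0.101
True t 26.81 tcpC [-0.0906  0.0219  0.1548] F [-2.6  2.   3. ] w 0.101
```

View pics/o_z.png

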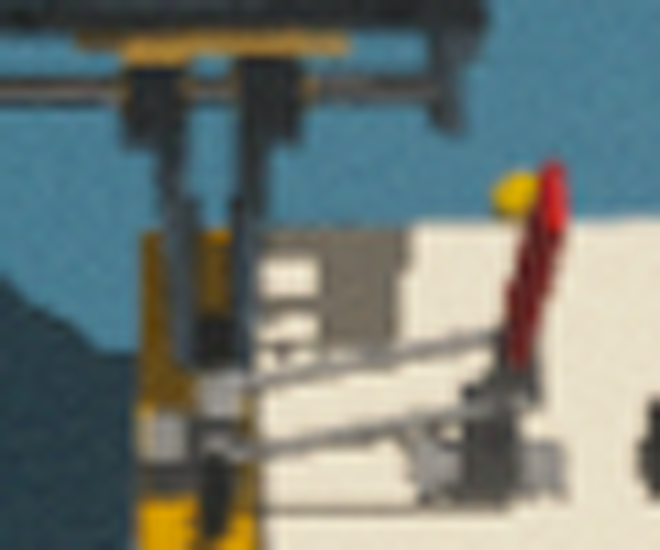

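View pics/o_wrist.png

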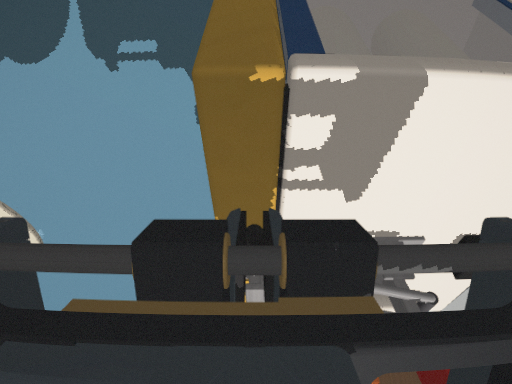

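```bash
python3 - <<'E'
from h import *
ctrl.command_gripper(0.4);st()
ctrl.move_l(gp(-.0906,.1835,.12),vel=.2);st()
for n in('wrist','side'):cv2.imwrite(f'pics/p_{n}.png',ctrl.read_camera(n))
crop(cv2.imread('pics/p_wrist.png'),'pics/p_wz.png',180,110,160,110,4.8)
crop(cv2.imread('pics/p_side.png'),'pics/p_z.png',225,160,60,50,11)
c=cam('wrist');print((proj(c,[W(-.09,.052,.183),W(-.09,.052,.19)])-[180,110])*4.8)
for t in(0,10):
  for p in[(-.05,0,.31),(-.04,0,.235),(.06,0,.16)]:print(t,ctrl.ik(W(*p),Rpush(t)))
E
```

```text
t 27.51 tcpC [-0.0904  0.0218  0.1544] F [-0.6  0.8  0.5] w 0.400
t 28.26 tcpC [-0.0909  0.0901  0.2522] F [ 0.5 -0.5  0.5] w 0.400
[[368.4969 361.3561]
 [368.4803 389.7565]]
0 [ -6.0358  18.2724  74.3622  -0.      87.3653 -74.6358]
0 [ -6.2997  22.0878  80.1559  -0.      77.7563 -74.8997]
0 [ -8.5249  33.6244  71.7651  -0.      74.6105 -77.1249]
10 [ -4.0581  12.995   82.7821  -3.0762  74.6899 -72.0931]
10 [ -4.3902  17.2581  88.7627  -3.2279  64.4439 -71.8404]
10 [ -7.144   29.033   81.6887  -2.8414  59.6111 -74.5137]
```

View pics/p_wz.png

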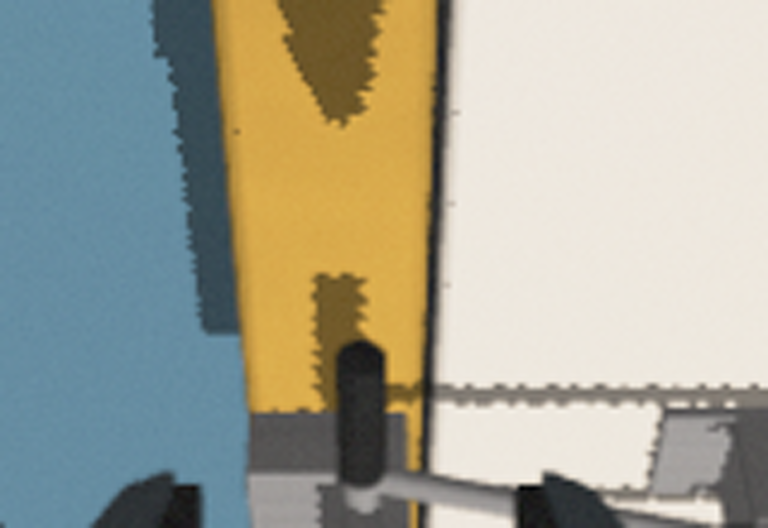

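View pics/p_z.png

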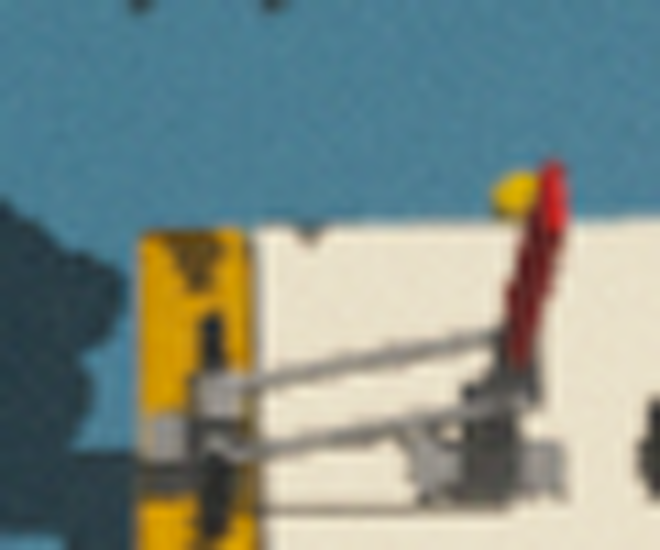

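```bash
cat >> h.py <<'E'
def corner(x,z):return W(x-.016,0,z-.025)  # TCP for finger front-bottom corner, vertical tool
def lev(L,r=.082,dn=.0):
    p=np.radians(50)+L;u=np.array([-np.cos(p),np.sin(p)]);n=np.array([-np.sin(p),-np.cos(p)])
    return np.array([0,.184])+r*u+(.0035+dn)*n
E
python3 - <<'E'
from h import *
R=Rpush(0)
ctrl.move_l(gp(-.0906,.1835,.22),vel=.25)
ctrl.goto(corner(-.04,.33),R);st()
ctrl.command_gripper(0.0)
ctrl.move_l(corner(-.03,.262),vel=.15);st()
for n in('wrist','side'):cv2.imwrite(f'pics/q_{n}.png',ctrl.read_camera(n))
crop(cv2.imread('pics/q_side.png'),'pics/q_z.png',225,140,70,65,9)
E
```

```text
t 30.68 tcpC [-0.0562  0.0001  0.3047] F [-0.8  0.1  0.2] w 0.398
t 31.97 tcpC [-0.0457  0.0001  0.2376] F [ 0.7 -0.2 -0. ] w 0.003
```

View pics/q_z.png

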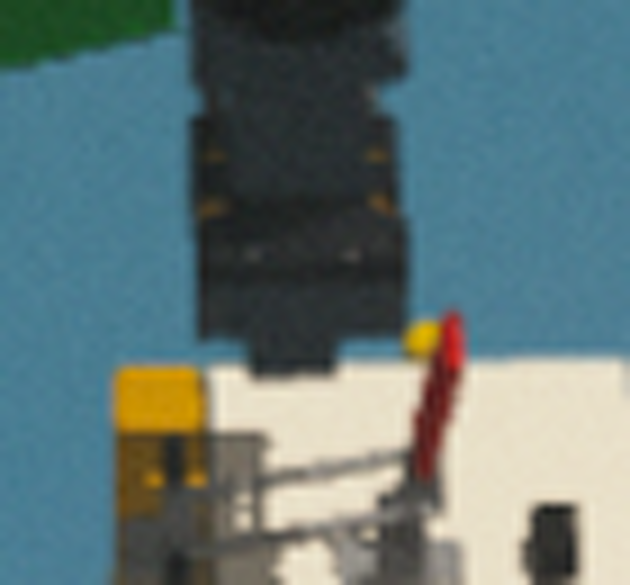

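```bash
python3 - <<'E'
from h import *
for L in [.75,.95,1.15,1.35]:
    c=lev(L,.078);r=ctrl.move_l(corner(*c),vel=.08,contact_N=30);print(L,r,end=' ');st()
    if r:break
cv2.imwrite('pics/r_side.png',ctrl.read_camera('side'))
crop(cv2.imread('pics/r_side.png'),'pics/r_z.png',225,140,70,65,9)
E
```

```text
0.75 False t 32.60 tcpC [-0.0155 -0.      0.237 ] F [-0.4 -0.6 -0.8] w 0.002
0.95 False t 32.94 tcpC [ 0.0001 -0.      0.2352] F [-0.3  0.6 -0.6] w 0.009
1.15 False t 33.28 tcpC [0.0148 0.     0.2305] F [-1.5  0.3  0.7] w 0.002
1.35 False t 33.62 tcpC [0.0283 0.     0.2231] F [-2.   0.8 -0.5] w 0.006
```

View pics/r_z.png

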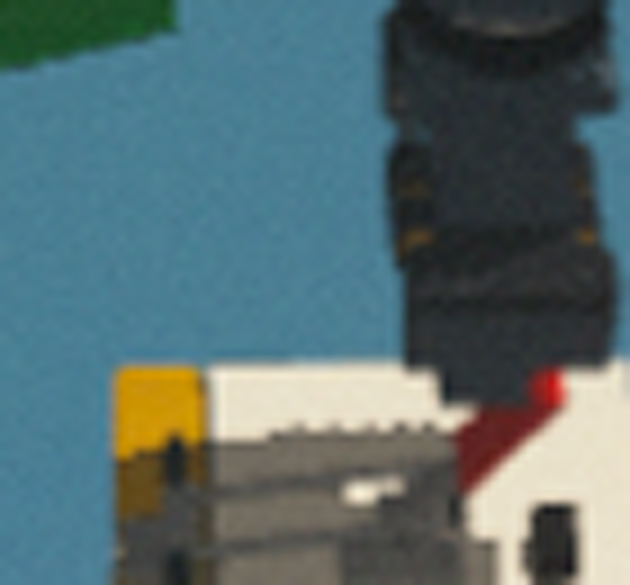

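```bash
python3 - <<'E'
from h import *
for L in [1.55,1.75,1.9,2.05,2.2]:
    c=lev(L,.078);r=ctrl.move_l(corner(*c),vel=.08,contact_N=30);print(L,r,end=' ');st()
    if r:break
else:
    print(ctrl.move_l(corner(.078,.178),vel=.03,contact_N=12));st()
cv2.imwrite('pics/s_side.png',ctrl.read_camera('side'))
crop(cv2.imread('pics/s_side.png'),'pics/s_z.png',225,140,70,65,9)
E
```

```text
1.55 False t 34.02 tcpC [0.0404 0.0001 0.2132] F [-2.1  0.2  0.4] w 0.005
1.75 False t 34.36 tcpC [ 0.0501 -0.0001  0.2007] F [-0.1 -0.1 -0.1] w 0.012
1.9 False t 34.66 tcpC [ 0.0554 -0.0001  0.1898] F [0.2 0.5 0.3] w 0.006
2.05 False t 34.96 tcpC [ 0.0591 -0.0001  0.1786] F [0.2 0.2 0.3] w 0.002
2.2 False t 35.26 tcpC [ 0.0613 -0.0001  0.1671] F [ 0.5 -0.5  0.8] w 0.004
True
t 35.59 tcpC [0.0622 0.0001 0.1625] F [-2.6 -0.3 11.8] w 0.010
```

View pics/s_z.png

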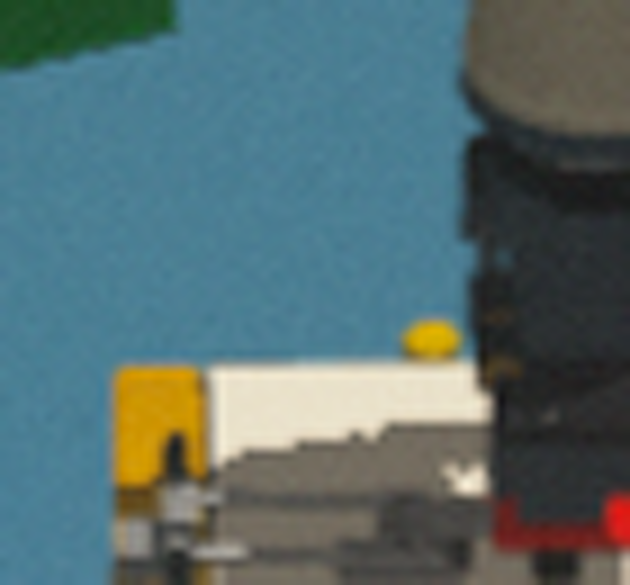

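```bash
python3 - <<'E'
from h import *
ctrl.move_l(corner(.070,.30),vel=.2)
R=Rpush(0)
ctrl.move_l(W(-.12,0,.36),vel=.3);st()
for n in('wrist','side','scene'):cv2.imwrite(f'pics/t_{n}.png',ctrl.read_camera(n))
a=[cv2.resize(cv2.imread(f'pics/t_{n}.png')[y:y+80,x:x+85],None,fx=4.6,fy=4.6,interpolation=cv2.INTER_CUBIC) for n,x,y in(('side',225,165),('scene',200,145))]
cv2.imwrite('pics/t_z.png',np.hstack(a))
E
```

```text
t 37.15 tcpC [-0.1193 -0.      0.3589] F [ 0.3 -0.4 -0.1] w 0.004
```

View pics/t_z.png

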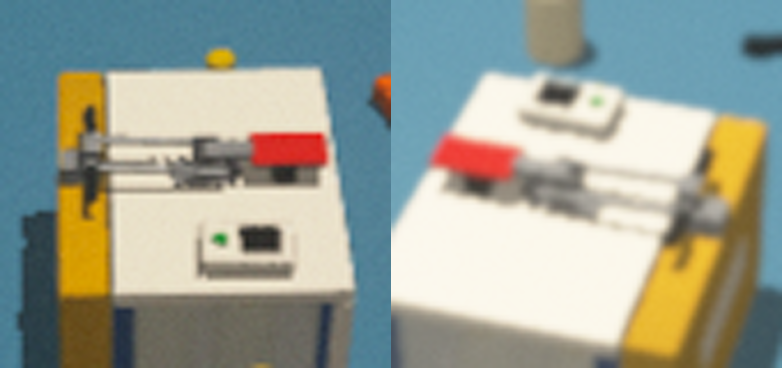

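View pics/t_wrist.png

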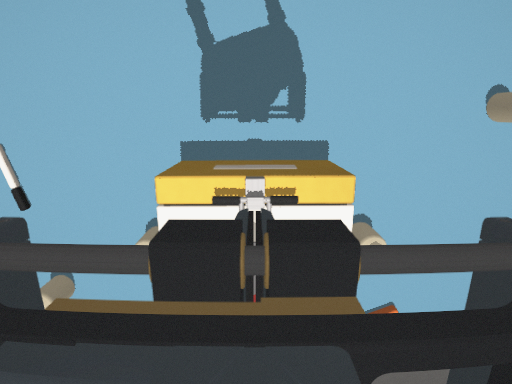

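```bash
python3 - <<'E'
from h import *
a=[]
for n,x,y in(('side',230,175),('scene',245,165)):
    im=cv2.resize(cv2.imread(f'pics/t_{n}.png')[y:y+45,x:x+39],None,fx=10,fy=10,interpolation=cv2.INTER_CUBIC)
    for z,col in((.183,(0,0,255)),(.2,(255,0,0))):
        for q in proj(cam(n),[W(-.09,.052,z),W(-.09,-.052,z)]):
            cv2.drawMarker(im,tuple(int(v) for v in (q+.5-[x,y])*10),col,cv2.MARKER_CROSS,10,1)
    a.append(im)
cv2.imwrite('pics/u.png',np.hstack(a))
w=cam('wrist');print(proj(w,[W(-.09,.052,.183),W(-.09,-.052,.183),W(-.09,.052,.2)]))
crop(cv2.imread('pics/t_wrist.png'),'pics/u_w.png',190,150,130,70,6)
E
```

```text
[[297.8459 200.2854]
 [212.0661 200.283 ]
 [299.7901 203.9748]]
```

View pics/u.png

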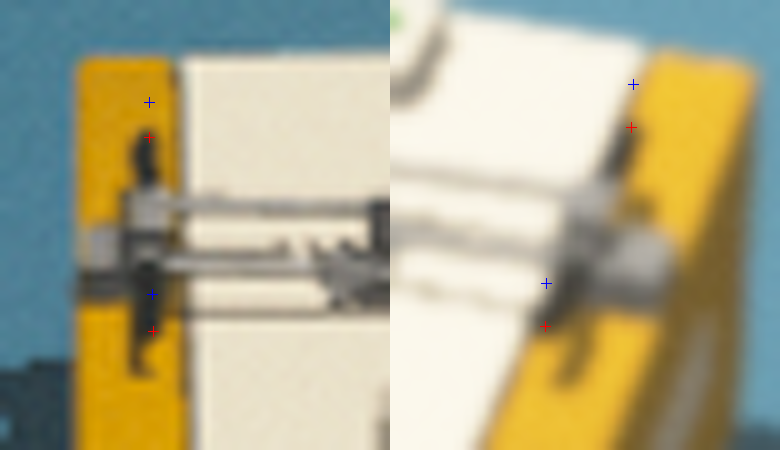

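View pics/u_w.png

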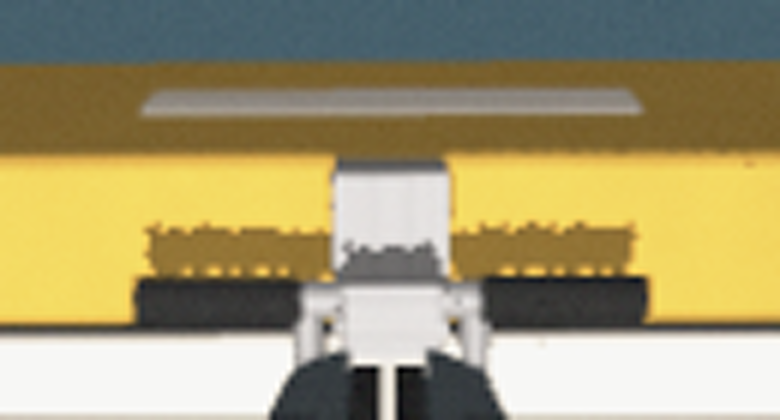

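```bash
python3 - <<'E'
from h import *
ctrl.sleep(.2);st();ctrl.sign_off()
E
```

```text
t 37.50 tcpC [-0.1196 -0.0001  0.3593] F [-0.2  0.3 -0.2] w 0.006
the job is handed in; nothing more can be done
```

The carrier is closed: the yellow door is shut, the loop is hooked under the keeper's lip, and the red lever lies flat on the roof. I handed it in at 37.5 s with the arm clear of everything; no verdict was reported.

**Last checks, all agreeing:**
- **Bar:** in the final wrist picture the lip covers the loop's bar. The sleeve ends at about (212, 200) and (298, 200) px match the positions predicted for a bar at the keeper seat to within a pixel.
- **Lever:** it stopped the fingertips at 187.5 mm height, which is the height of the flat lever. It was still flat after I let go.
- **Door:** only a thin seam shows between the door and the roof. I judged this by eye and did not measure the angle.
- **Other things:** the logger and the bottles visible in the last pictures look unmoved by eye. I did not measure this, and the marker's position was not checked closely.

**What disagreed or failed:**
- **First door push:** it passed over the door without touching it. The real fingertips are about 25 mm short of the reported TCP. I found this by touching the roof, and allowed for it from then on.
- **Camera heights:** the scene and side cameras read the roof about 6 mm too low.
- **Camera position:** the wrist view put the carrier about 2 mm further back, so I shifted its estimated position by 1.8 mm.
- **Lever force:** it dropped to nearly zero from a commanded lever angle of about 1.75 rad, earlier than the stated centre of 1.95. The last pictures show the loop still hooked.

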